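# Seat the pivot arm and snap its retaining clip home

### The job

Press the arm on the ring frame's pivot pin gently down until it is fully seated and the pin's groove shows above it, then take the open steel clip from the tray by its tab and push it sideways into that groove until it snaps fully home round the pin, and let go. Feel your way: press the arm and push the clip with moderate force only (the clip snaps in at some 12 newtons; never use over 40), and do not knock the other things on the bench about.

Things in the scene. Friction and masses are not known exactly. Their poses are not given: they have to be found in the camera images.
- frame: Fixed piece of aluminium ring frame (curved rail 46 mm wide, 30 mm high, 290 mm long) carrying a pivot post: a steel shoulder, on it the aluminium pivot arm, and a vertical steel pin of 26 mm diameter sticking up out of the arm's hub. Origin on the pin's axis at table height; z up; the pivot arm points to -y, x to the inside of the ring's curve.
- groove (a point): On the pin's axis at the NOMINAL floor of its groove, 68 mm above the table. The groove is 18 mm in diameter and 8.5 mm high, under a 10.5 mm high head of 26 mm diameter. Its floor is the top face of the seated arm. Pin, groove and arm really sit up to 4 mm higher or lower than nominal (hidden shims): find the face by touch.
- hub (a joint): How far the pivot arm stands above its seat, m: 0 = seated; starts at 0.009 to 0.013, hiding the groove. It slides down the pin without turning, needs about 6 N and stays where left. It is a round hub (68 mm diameter, 16 mm thick) with a flat 30 mm wide bar to frame -y ending 115 mm from the axis; tops flush, one flat face to press on, nominally 68 mm up when seated.
- clip: Loose open steel spring clip lying flat in the tray, 6 mm thick, 67 mm long, 40 mm wide, about 0.1 kg. Origin: centre of its seat (comes onto the pin's axis), at its underside; x points out of the open mouth (the way to push), z up. Prongs reach x = 13 mm; their lips leave a 12 mm mouth that springs open over the 18 mm groove. The bridge behind the seat is at x = -9.5 mm.
- tab (a point): Middle of the clip's upright gripping tab, 42 mm behind the seat and 25 mm above the underside. The tab is 24 mm long along clip x, 10 mm thick across (clip y) and reaches 42 mm above the underside. Pushed in lying on the arm's face, from any side, the clip needs about 8 to 16 N until its lips pass the middle of the pin; then it snaps in by itself and the push drops.
- tray: Fixed grey tray 220 x 180 mm; origin at the centre of its underside, inner floor 5 mm above the table, rim 12 mm high.
- driver: Bystander: cordless driver; origin at the centre of its underside. Leave it where it is.
- screwdriver: Bystander: screwdriver; origin at the centre of its underside. Leave it where it is.
- spanner: Bystander: spanner; origin at the centre of its underside. Leave it where it is.
- grease: Bystander: grease can; origin at the centre of its underside. Leave it where it is.
- bin: Bystander: small blue bin; origin at the centre of its underside. Leave it where it is.
- spare_arm: Bystander: spare flat aluminium arm; origin at the centre of its underside. Leave it where it is.
- washer: Bystander: plain closed steel washer, 34 mm across, in the tray; origin at the centre of its underside. Leave it where it is.
- standoff: Bystander: small square brass standoff, 16 x 16 x 35 mm, in the tray; origin at the centre of its underside. Leave it where it is.
Things that resemble listed ones, but are neither listed nor needed, are in the scene too. What is shaped like the clip but purple is not meant.

How it is judged:
On the way, in this order (a step that is already met when the one before it is completed fails the run):
1. the pivot arm is pressed down onto its seat (value of joint hub below 0.0015 m), for 0.2 s.
2. the clip is snapped home in the groove, over the seated arm (horizontal distance between clip and frame below 0.003 m and z of clip in the frame of frame between 0.06 and 0.077 m and angle between clip's own z axis and vertical below 0.12 rad and value of joint hub below 0.002 m), for 0.2 s.
At the end, for the whole second after the job is handed in: The arm is seated (within 2 mm); the clip is in the pin's groove, its seat centre within 3 mm of the pivot axis and lying flat (within 0.12 rad) at groove height (underside 60 to 77 mm above the table), at rest and released (all of step 2 and linear speed of clip below 0.02 m/s); the robot touches nothing.
It fails at once if the pivot arm is pressed with more than 40 N (contact force between the fingers and frame above 40 N).
It fails at once if the clip is forced against the pin with more than 40 N (contact force between clip and frame above 40 N).
It fails at once if a bystander is knocked more than 20 mm away (distance of any of driver, screwdriver, spanner, grease, bin, spare_arm, washer, standoff from where it was at the start of the episode above 0.02 m).
It also fails if it takes over 72 s, if anything falls off the work surface, if the arm or the gripper's body presses on something with over 40 N, if the wrist force passes 120 N, or if a joint passes its speed limit or range.

### The arm

A 6-joint arm with a two-finger parallel gripper is mounted at the origin on the work surface. World frame = base frame: x ahead of the robot, y to its left, z up, the work surface at z = 0. Lengths are in m, angles in rad, forces in N, time in s.
With the tool pointing down it reaches from about 0.275 to 1 m from the base axis. Payload 8.4 kg.
Tool frame: the origin (TCP) lies on the centre line of the jaws, within the pads' length; the fingertips stand 17 mm ahead of it and the grasp point (between the pads) lies 2 mm behind it (bot.tcp_to_tips is the y of the fingertips in the tool frame, in m); y points along the fingers, z is the direction in which the jaws open and shut, and the axes are right-handed (so a half turn about y gives the same grasp; the last joint's range is limited). The gripper opens to 85 mm and grips with 20 to 120 N. Pads are 22 mm wide; open, the fingers measure 114 mm over their backs; the gripper's body (76 mm by 85 mm) begins 54 mm behind the grasp point. The pads swing forward as they close: fully open they stand 13 mm farther back than shut.
Start: joints at [1.176, 0.353, 1.633, -0, 1.155, -0.002], TCP at [0.239, 0.577, 0.248] pointing down, gripper open.
Joint ranges: [-2.63, 2.63], [-0.92, 2.1], [0.06, 2.66], [-1.3, 4.44], [0, 2.69], [-3.02, 3.02]. Speed limits (rad/s): [2.22, 2.22, 2.79, 3.14, 3.14, 3.14].

### API

Orientations are given as a unit quaternion [x, y, z, w].
In Python, from workcell import bot, hand, kinematics, get_obs, vision, hand_in gives the robot as it stands. The module is installed in compiled form; this text tells all that it offers. Calls block until the motion is done:
- bot.reach(position, orientation): joint-space move of the TCP to a pose.
- bot.servo_line(position, ori=None, velocity=0.15): straight line of the TCP; ori=None keeps the orientation; velocity is the mean speed in m/s.
- bot.goto_joints(angles): joint-space move.
- hand.move_gripper(opening, strength=None): finger opening in m; strength is the grip in N (None keeps the last); returns when the fingers have stopped.
- bot.dwell(seconds).
- kinematics.solve_ik(position, orientation): joint angles nearest the present ones, or None.
- get_obs(): the state.
- vision.read_camera(name): name is "side" or "top" or "wrist"; returns a dict with "frame" (400x640x3 uint8, red, green, blue), "intrinsics" (3x3 intrinsics, pixels), "view" (4x4, takes a point from world to camera coordinates). Camera axes: x right, y down, z forward; pixel columns grow to the right and rows downward; lengths in m; the calibration is good to about 2 mm. A picture is of the moment at which its call begins. There is no depth.
A pose or a line that the arm cannot do raises bot.IKError and nothing moves.
- hand_in(): hands the job in, once; it reports no verdict.
The state is a dict: "time_s": time; "joint_pos": joint angles; "joint_vel": joint speeds; "joint_efforts": joint torques, N m; "position": TCP position; "orientation": TCP orientation; "wrist_force": force on the tool from outside, world axes, zero at the start; "ft_torque": the same for the moment, N m; "gripper_width": finger opening in m.
Only numpy, scipy, OpenCV 4.12 (cv2) and the standard library are available. Lean on these libraries where they do the work, as an engineer would, in place of code of your own. Each camera call takes 0.05 s, during which the arm holds its last target.

## Working session

There is one attempt and no reset: what is moved stays moved. The work goes in short steps, each a Python script; the robot and the scene stay as the last script left them, time stands still between calls to the robot, and variables do not carry over. Pictures are saved under pics/ and viewed, and the job is handed in when it is done.

```bash
ls; mkdir -p pics
python3 - <<'E'
from workcell import bot, hand, kinematics, get_obs, vision
import cv2,json
o=get_obs();print(o)
print(bot.tcp_to_tips)
for n in("side","top","wrist"):
    c=vision.read_camera(n);cv2.imwrite(f"pics/{n}0.png",c["frame"][:,:,::-1]);print(n,c["intrinsics"].tolist(),c["view"].round(4).tolist())
E
```

```text
pics
{'time_s': 0.0, 'joint_pos': array([ 1.17559876e+00,  3.53660435e-01,  1.63414775e+00, -9.17383145e-06,
        1.15517863e+00, -2.39220243e-03]), 'joint_vel': array([ 1.98534964e-03, -7.92015511e-05, -2.27372099e-04, -2.57912383e-03,
       -1.68981045e-04,  1.93381368e-04]), 'joint_efforts': array([-6.69184847e-04, -6.05246043e+01, -3.42074561e+01,  1.61104313e-04,
        9.09505121e-03, -4.19553339e-05]), 'position': array([0.23906172, 0.57698103, 0.24754816]), 'orientation': array([ 0.69399647, -0.13807966,  0.13789079, -0.69302889]), 'wrist_force': array([ 0.20168547, -0.17877228, -0.17134202]), 'ft_torque': array([-0.02615227, -0.00181502, -0.00801284]), 'gripper_width': 0.08493493758674654}
0.017
side [[409.9377439588704, 0.0, 315.2293743378164], [0.0, 409.9377439588704, 203.6813258905282], [0.0, 0.0, 1.0]] [[-0.9814, -0.1918, 0.0091, 0.5664], [-0.1015, 0.4777, -0.8726, 0.1214], [0.1631, -0.8573, -0.4883, 1.0385], [0.0, 0.0, 0.0, 1.0]]
top [[409.85537895443036, 0.0, 315.46152038586484], [0.0, 409.85537895443036, 200.91777337926297], [0.0, 0.0, 1.0]] [[-0.0014, -0.9999, 0.0149, -0.0464], [-0.9872, -0.001, -0.1593, 0.6021], [0.1593, -0.015, -0.9871, 1.1675], [0.0, 0.0, 0.0, 1.0]]
wrist [[314.06262569836616, 0.0, 318.6278369529219], [0.0, 314.06262569836616, 201.05267778015514], [0.0, 0.0, 1.0]] [[0.3829, 0.9238, -0.0014, -0.6243], [0.891, -0.369, 0.2643, -0.0349], [0.2437, -0.1025, -0.9644, 0.3774], [0.0, 0.0, 0.0, 1.0]]
```

View pics/top0.png

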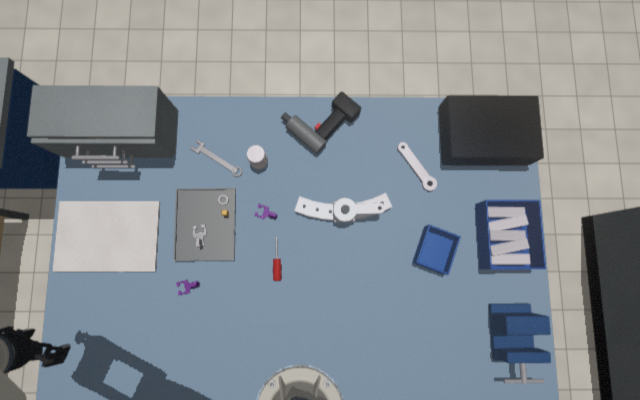

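View pics/side0.png

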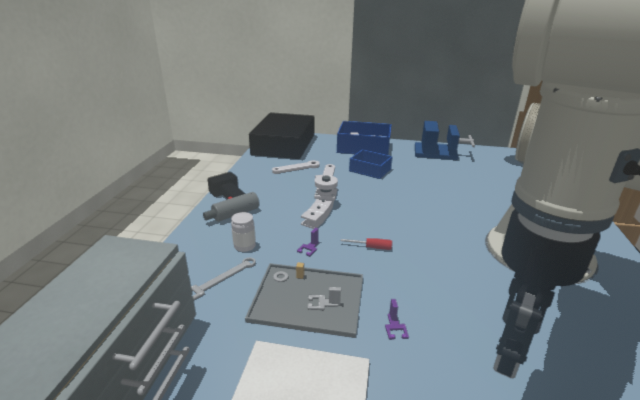

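View pics/wrist0.png

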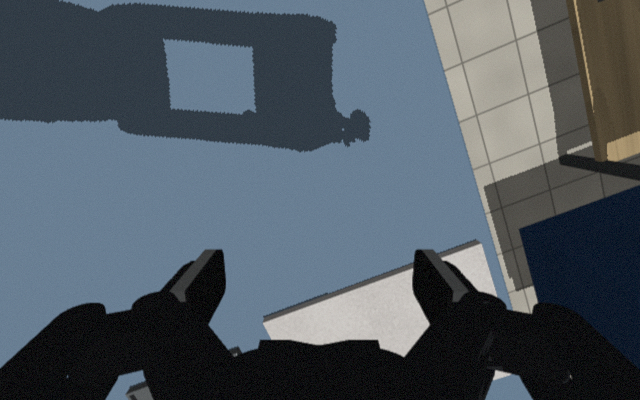

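The top view shows the frame with its pin near (345,210). Three things are shaped like the clip: the grey one in the tray at (199,236) and purple ones at (265,212) and (188,287). The grey one in the tray is the clip, since purple is excluded. I'll enlarge to confirm.

Run:
```python
import cv2,numpy as np
t=cv2.imread("pics/top0.png");s=cv2.imread("pics/side0.png")
a=cv2.resize(t[185:265,170:240],None,fx=7,fy=7,interpolation=cv2.INTER_CUBIC)[:560,:400]
a=cv2.resize(t[185:265,170:240],(400,457),interpolation=cv2.INTER_CUBIC)
b=cv2.resize(t[180:240,290:400],(400,218),interpolation=cv2.INTER_CUBIC)
c=cv2.resize(s[155:235,290:350],(300,400),interpolation=cv2.INTER_CUBIC)[:239]
d=cv2.resize(s[150:240,290:360],(186,239),interpolation=cv2.INTER_CUBIC)
e=cv2.resize(s[270:320,290:360],(214,153),interpolation=cv2.INTER_CUBIC)
o=np.zeros((460,800,3),np.uint8);o[:457,:400]=a;o[:218,400:]=b;o[220:459,400:586]=d;o[220:373,586:]=e
cv2.imwrite("pics/crop1.png",o)
```

```text
(no output)
```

View pics/crop1.png

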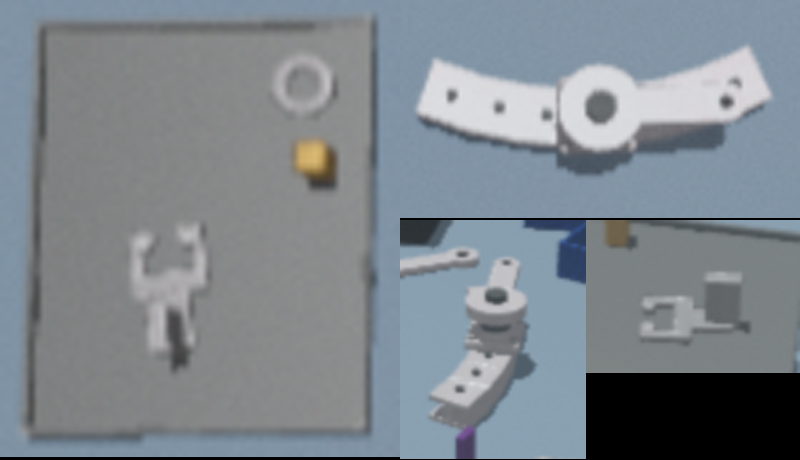

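```bash
cat > h.py <<'E'
import numpy as np,cv2
from scipy.spatial.transform import Rotation as R
from workcell import bot, hand, kinematics, get_obs, vision
def ray(c,uv,z):
    K,V=c["intrinsics"],c["view"];Rm,t=V[:3,:3],V[:3,3]
    o=-Rm.T@t;d=Rm.T@np.linalg.inv(K)@np.array([uv[0],uv[1],1.]);return o+d*(z-o[2])/d[2]
def proj(c,p):
    q=c["view"][:3,:3]@np.asarray(p)+c["view"][:3,3];q=c["intrinsics"]@q;return q[:2]/q[2]
def down(a): # jaws (tool z) along world angle a
    y=np.array([0,0,-1.]);z=np.array([np.cos(a),np.sin(a),0]);return R.from_matrix(np.c_[np.cross(y,z),y,z]).as_quat()
def snap(n,f):
    c=vision.read_camera(n);cv2.imwrite(f"pics/{f}.png",c["frame"][:,:,::-1]);return c
E
python3 - <<'E'
from h import *
c=vision.read_camera("top");w=vision.read_camera("wrist")
for n,uv,z in [("pin",(345,210),.087),("barend",(389,205),.079),("clip seat",(199,236),.011),("tray",(206,225),.017),("wash",(223,200),.01),("standoff",(225,213),.04)]:print(n,ray(c,uv,z).round(4))
o=get_obs();T=R.from_quat(o["orientation"]).as_matrix()
V=w["view"];co=-V[:3,:3].T@V[:3,3];print("cam in tool",T.T@(co-o["position"]),"fwd",T.T@V[2,:3], "tool", T.round(2).tolist())
j=o["joint_pos"]
for a in (0.,np.pi/2,-np.pi/2,np.pi):
  for p in ([.5,-.1,.25],[.46,.27,.2]):print(a,p,kinematics.solve_ik(p,down(a)))
E
```

```text
pin [ 0.5697 -0.1305  0.087 ]
barend [ 0.5855 -0.259   0.079 ]
clip seat [0.501  0.3032 0.011 ]
tray [0.5336 0.2821 0.017 ]
wash [0.6109 0.2353 0.01  ]
standoff [0.567  0.2216 0.04  ]
cam in tool [-6.59939735e-02 -1.24547583e-01  1.46444374e-05] fwd [ 2.64336057e-01  9.64430540e-01 -4.26765434e-04] tool [[0.92, -0.0, 0.38], [-0.38, -0.0, 0.92], [0.0, -1.0, -0.0]]
0.0 [0.5, -0.1, 0.25] [-2.00337306e-01  1.71677343e-01  1.87402860e+00 -4.44089210e-16
  1.09588671e+00 -2.00337306e-01]
0.0 [0.46, 0.27, 0.2] [ 5.27961268e-01  2.65722657e-01  1.87629652e+00 -4.44089210e-16
  9.99573471e-01  5.27961268e-01]
1.5707963267948966 [0.5, -0.1, 0.25] [-2.00337306e-01  1.71677343e-01  1.87402860e+00 -4.44089210e-16
  1.09588671e+00 -1.77113363e+00]
1.5707963267948966 [0.46, 0.27, 0.2] [ 5.27961268e-01  2.65722657e-01  1.87629652e+00 -4.44089210e-16
  9.99573471e-01 -1.04283506e+00]
-1.5707963267948966 [0.5, -0.1, 0.25] [-2.00337306e-01  1.71677343e-01  1.87402860e+00 -4.44089210e-16
  1.09588671e+00  1.37045902e+00]
-1.5707963267948966 [0.46, 0.27, 0.2] [ 5.27961268e-01  2.65722657e-01  1.87629652e+00 -4.44089210e-16
  9.99573471e-01  2.09875759e+00]
3.141592653589793 [0.5, -0.1, 0.25] [-2.00337306e-01  1.71677343e-01  1.87402860e+00 -4.44089210e-16
  1.09588671e+00  2.94125535e+00]
3.141592653589793 [0.46, 0.27, 0.2] [ 5.27961268e-01  2.65722657e-01  1.87629652e+00 -4.44089210e-16
  9.99573471e-01 -2.61363139e+00]
```

Run:
```python
from h import *
q=down(np.pi/2)
hand.move_gripper(0.010,30)
bot.reach([0.47,0.28,0.2],q)
snap("wrist","w_clip")
bot.reach([0.50,-0.15,0.21],q)
snap("wrist","w_frame")
o=get_obs();print(o["time_s"],o["position"],o["wrist_force"],o["gripper_width"])
import pickle
pickle.dump(None,open("x.pkl","wb"))
```

```text
4.05 [ 0.50030992 -0.14908661  0.20996846] [-0.22347717  0.53212057 -0.91673383] 0.010025401944716869
```

View pics/w_clip.png

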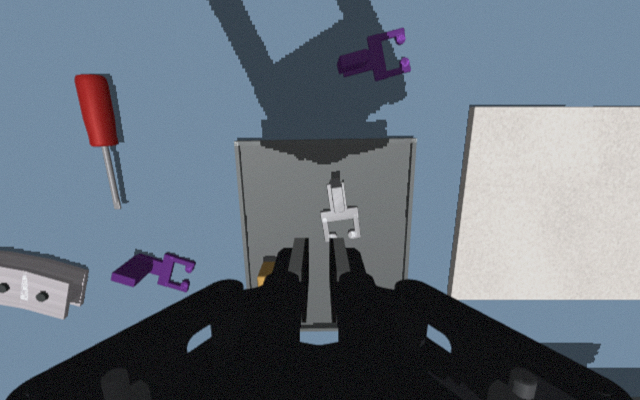

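View pics/w_frame.png

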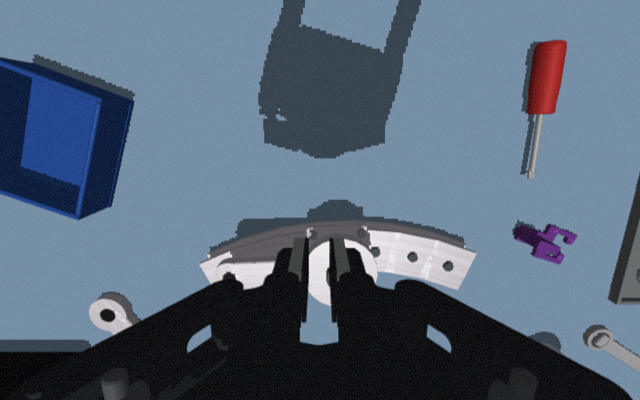

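The wrist camera looks toward the robot side here: the clip shows at (340,205) and the hub is half hidden by the fingers at (330,275). Turning the wrist half round puts targets ahead of the fingers.

Run:
```python
from h import *
import pickle
q=down(-np.pi/2)
bot.reach([0.50,-0.15,0.21],q)
c=snap("wrist","w_frame2")
pickle.dump(c,open("frame2.pkl","wb"))
o=get_obs();print(o["time_s"],o["position"],o["wrist_force"],o["joint_pos"])
```

```text
6.75 [ 0.50001284 -0.14999171  0.21000402] [ 0.66752507 -0.11895563 -0.08015365] [-2.94304623e-01  2.36403415e-01  1.89044130e+00 -6.27096787e-06
  1.01470016e+00  1.27608091e+00]
```

View pics/w_frame2.png

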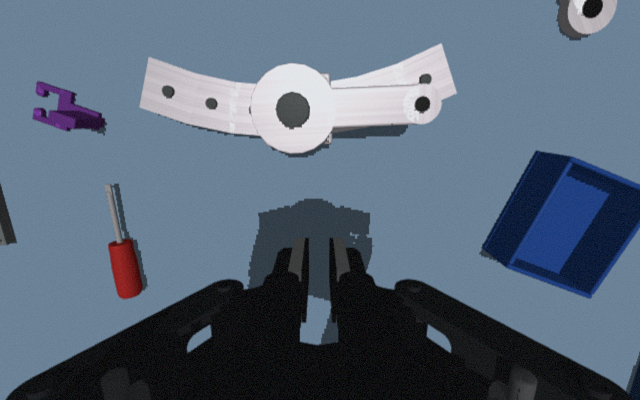

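Clear view: the pin top is dark at (293,110), the hub is round it, and the bar runs right to its round end at (422,103).

Run:
```python
from h import *
import pickle
c=pickle.load(open("frame2.pkl","rb"));f=c["frame"]
g=cv2.cvtColor(f,cv2.COLOR_RGB2GRAY)
def blob(mask,near):
    cs,_=cv2.findContours(mask.astype(np.uint8),cv2.RETR_LIST,cv2.CHAIN_APPROX_NONE)
    cs=[k for k in cs if cv2.contourArea(k)>40];return min(cs,key=lambda k:np.hypot(*(k.reshape(-1,2).mean(0)-near)))
for n,near,z in [("pin",(293,110),.087),("hole",(422,103),.079)]:
    k=blob(g<110,near);e=cv2.fitEllipse(k);print(n,e,ray(c,e[0],z), "diam",np.linalg.norm(ray(c,(e[0][0]-e[1][0]/2,e[0][1]),z)-ray(c,(e[0][0]+e[1][0]/2,e[0][1]),z)))
p=[ray(c,u,.079) for u in [(405,118),(403,89),(335,131),(332,86),(442,103)]];print(np.round(p,4))
```

```text
pin ((292.5332336425781, 109.74012756347656), (32.149925231933594, 34.715579986572266), 166.4824981689453) [ 0.57146581 -0.13046095  0.087     ] diam 0.02434729792887097
hole ((422.030517578125, 103.9297866821289), (13.757255554199219, 15.543757438659668), 32.78568649291992) [ 0.57597304 -0.23069418  0.079     ] diam 0.01070717991762114
[[ 0.5654 -0.2182  0.079 ]
 [ 0.5869 -0.2151  0.079 ]
 [ 0.5554 -0.1633  0.079 ]
 [ 0.5891 -0.1605  0.079 ]
 [ 0.5767 -0.2462  0.079 ]]
```

Run:
```python
from h import *
q=down(-np.pi/2)
x,y=.574,-.186
bot.reach([x,y,.14],q)
bot.servo_line([x,y,.108],velocity=.08)
bot.dwell(.2);o=get_obs();f0=o["wrist_force"][2];print(o["time_s"],o["position"],f0)
z=.108
for i in range(60):
    z-=.001
    bot.servo_line([x,y,z],velocity=.03)
    o=get_obs();f=o["wrist_force"][2]-f0
    print(round(o["time_s"],2),round(z,4),round(o["position"][2],4),round(f,2))
    if f>3: break
```

```text
8.0083 [ 0.57430641 -0.18611628  0.10842817] -0.5123645501002915
8.26 0.107 0.1071 1.17
8.51 0.106 0.1059 1.01
8.76 0.105 0.1049 0.69
9.01 0.104 0.1039 0.63
9.26 0.103 0.1029 -0.21
9.51 0.102 0.1019 0.96
9.76 0.101 0.1009 0.86
10.01 0.1 0.0999 0.12
10.26 0.099 0.0989 0.26
10.51 0.098 0.0981 0.69
10.76 0.097 0.0972 4.5
```

Run:
```python
from h import *
x,y=.574,-.186
f0=0;z=.097
for i in range(40):
    z-=.0006
    bot.servo_line([x,y,z],velocity=.03)
    o=get_obs();f=o["wrist_force"][2]-f0
    print(round(o["time_s"],2),round(z,4),round(o["position"][2],4),round(f,2))
    if f>13: break
```

```text
11.01 0.0964 0.0966 4.56
11.26 0.0958 0.0959 5.88
11.51 0.0952 0.0953 5.13
11.76 0.0946 0.0947 4.81
12.01 0.094 0.0941 5.63
12.26 0.0934 0.0935 3.99
12.51 0.0928 0.0929 4.65
12.76 0.0922 0.0923 4.21
13.01 0.0916 0.0916 4.76
13.26 0.091 0.0911 4.43
13.51 0.0904 0.0904 3.84
13.76 0.0898 0.0898 4.82
14.01 0.0892 0.0892 4.0
14.26 0.0886 0.0886 5.34
14.51 0.088 0.0883 6.78
14.76 0.0874 0.0882 13.16
```

Run:
```python
from h import *
import pickle
x,y=.574,-.186
bot.servo_line([x,y,.0870],velocity=.03);bot.dwell(.4);o=get_obs();print(o["position"],o["wrist_force"])
bot.servo_line([x,y,.15],velocity=.15)
c=snap("side","side_seated")
bot.reach([.43,.295,.17],down(-np.pi/2))
bot.dwell(.2)
c=snap("wrist","w_clip2");pickle.dump(c,open("clip2.pkl","wb"))
o=get_obs();print(o["time_s"],o["position"])
s=cv2.imread("pics/side_seated.png");cv2.imwrite("pics/ss.png",cv2.resize(s[150:240,280:370],(600,600),interpolation=cv2.INTER_CUBIC))
```

```text
[ 0.57420408 -0.18609918  0.08814741] [-2.32732042e+00  5.97275054e-03  1.51754184e+01]
18.1 [0.43039484 0.29453909 0.16995143]
```

View pics/ss.png

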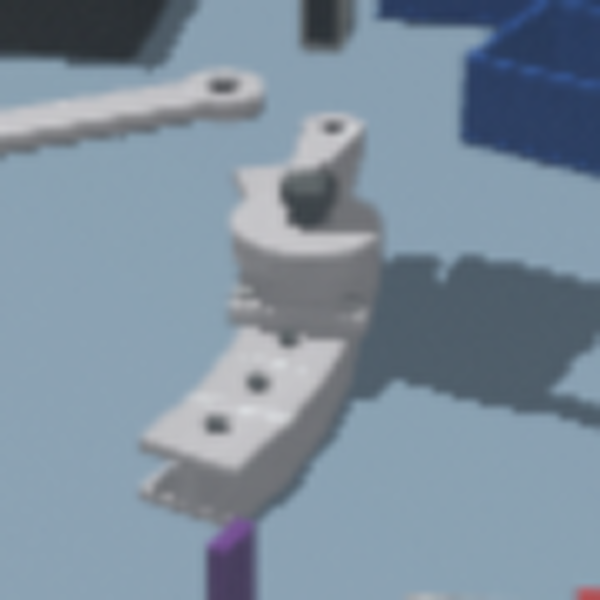

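View pics/w_clip2.png

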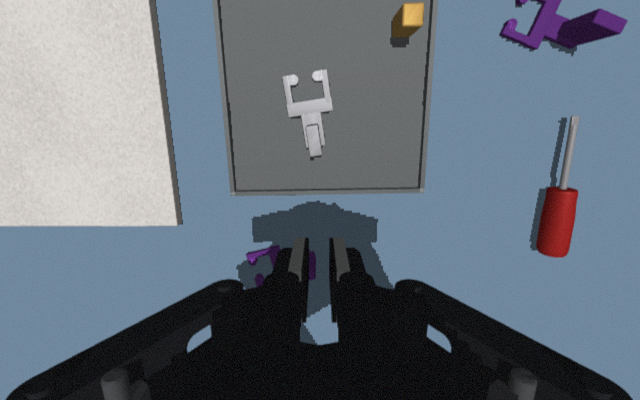

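The side view shows the hub seated, with the pin's head and the narrower groove above it. The wrist view shows the grey clip at (308,100), with its tab at (315,140). I'll enlarge it.

Run:
```python
from h import *
s=cv2.imread("pics/w_clip2.png");cv2.imwrite("pics/cc.png",cv2.resize(s[60:165,265:355],(514,600),interpolation=cv2.INTER_CUBIC))
```

```text
(no output)
```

View pics/cc.png

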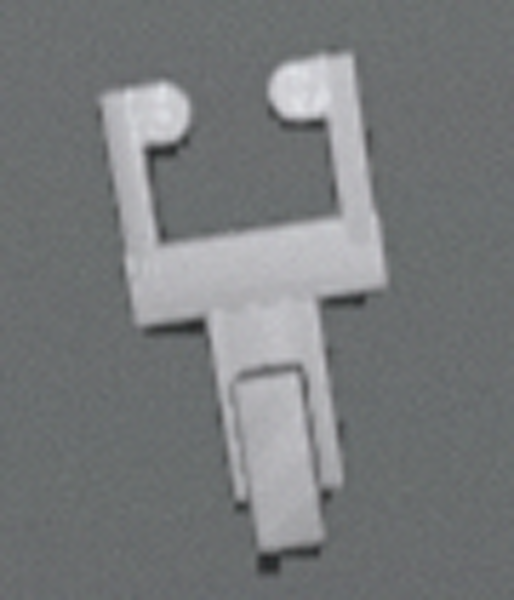

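Run:
```python
from h import *
import pickle
c=pickle.load(open("clip2.pkl","rb"))
F=lambda p,z: ray(c,(265+(p[0]+.5)*90/514-.5,60+(p[1]+.5)*105/600-.5),z)
tab=np.array([F(p,.047) for p in [(235,378),(302,370),(325,542),(260,550)]])
print(tab.round(4),"tab c",tab.mean(0))
fr=tab[:2].mean(0)-tab[2:].mean(0);print("tablen",np.linalg.norm(fr),"width",np.linalg.norm(tab[0]-tab[1]),"yaw",np.arctan2(fr[1],fr[0]))
L=np.array([F(p,.011) for p in [(102,98),(353,53),(160,243),(345,217),(133,325),(386,283)]])
print(L.round(4))
d=L[:2].mean(0)-L[4:].mean(0);print("yaw outline",np.arctan2(d[1],d[0]))
for a,b in[(0,1),(2,3),(4,5)]:
    e=L[a]-L[b];print(np.linalg.norm(e),"yaw",np.arctan2(-e[0],e[1]))
d[:]/=np.linalg.norm(d);print("seat from front",L[:2].mean(0)-.013*d,"seat from bridge",L[2:4].mean(0)+.0095*d)
```

```text
[[0.4901 0.304  0.047 ]
 [0.4912 0.295  0.047 ]
 [0.4682 0.2919 0.047 ]
 [0.4671 0.3008 0.047 ]] tab c [0.47914554 0.29791334 0.047     ]
tablen 0.023220034724975427 width 0.0090601790147327 yaw 0.135534589850273
[[0.5293 0.3246 0.011 ]
 [0.5354 0.2875 0.011 ]
 [0.5088 0.3165 0.011 ]
 [0.5125 0.2886 0.011 ]
 [0.4969 0.3209 0.011 ]
 [0.503  0.2823 0.011 ]]
yaw outline 0.13616628462524205
0.03759929415555338 yaw 0.16401005829190107
0.0281495317453031 yaw 0.13162259549292712
0.039046097777274705 yaw 0.15693256568200628
seat from front [0.51949045 0.30428212 0.011     ] seat from bridge [0.52008915 0.30382513 0.011     ]
```

Run:
```python
from h import *
import pickle
q=down(-np.pi/2+.145)
x,y=.4786,.298
hand.move_gripper(.032,40)
bot.reach([x,y,.10],q)
bot.servo_line([x,y,.033],velocity=.1)
o=get_obs();print(o["time_s"],o["position"],o["wrist_force"])
hand.move_gripper(0.0,60)
o=get_obs();print(o["time_s"],o["gripper_width"],o["wrist_force"])
bot.servo_line([x,y,.10],velocity=.15)
o=get_obs();print(o["time_s"],o["position"],o["gripper_width"],o["wrist_force"])
c=snap("wrist","w_held");pickle.dump(c,open("held.pkl","wb"))
```

```text
19.6917 [0.47891871 0.29829093 0.03355339] [-0.53859746 -0.02878656  0.78190056]
20.0167 0.009126688787563939 [-0.47292323  0.07770906  5.84055493]
20.6167 [0.47832206 0.29777374 0.0996472 ] 0.008766246991712771 [ 0.64321849  0.86384484 -0.05877244]
```

View pics/w_held.png

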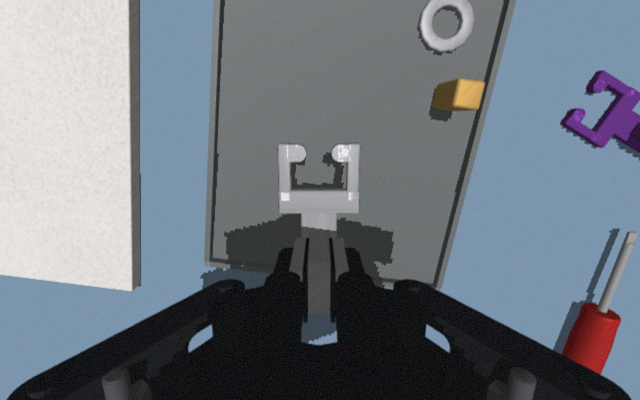

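Run:
```python
from h import *
import pickle
s=cv2.imread("pics/w_held.png");cv2.imwrite("pics/hc.png",cv2.resize(s[135:235,265:375],(660,600),interpolation=cv2.INTER_CUBIC))
```

```text
(no output)
```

View pics/hc.png

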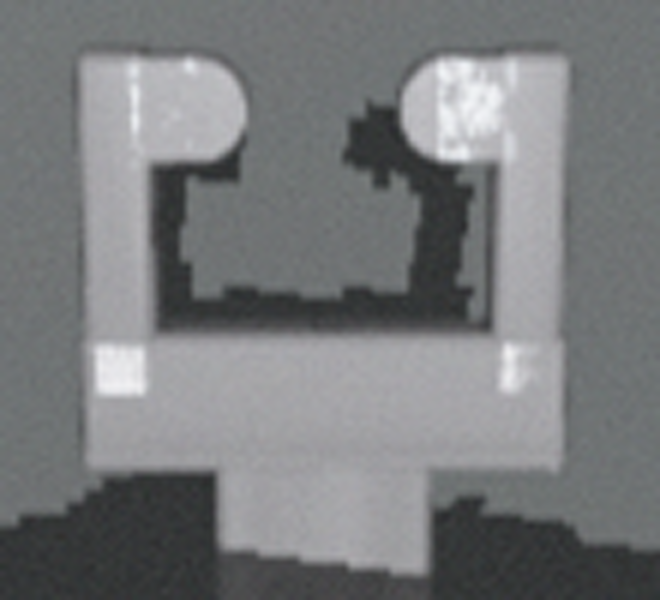

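Run:
```python
from h import *
import pickle
c=pickle.load(open("held.pkl","rb"));o=get_obs();T=R.from_quat(o["orientation"]).as_matrix();print(o["position"])
zt=o["position"][2]-.028+.006
F=lambda p,z: ray(c,(265+p[0]/6,135+p[1]/6),z)
P=np.array([T.T@(F(p,zt)-o["position"]) for p in [(80,52),(568,55),(158,334),(494,334),(86,468),(562,468)]])
print((P*1000).round(1))
```

```text
[0.47797398 0.29760739 0.09911109]
[[-55.1  21.9 -18.4]
 [-54.8  21.9  19.2]
 [-32.7  22.  -12.9]
 [-32.7  22.   14. ]
 [-21.5  22.  -19.1]
 [-21.5  22.   19.9]]
```

Run:
```python
from h import *
import pickle
q=down(-np.pi/2)
bot.servo_line([.4786,.298,.14],velocity=.15)
bot.reach([.470,-.130,.125],q);bot.dwell(.3)
c=snap("wrist","w_pre");o=get_obs();print(o["time_s"],o["position"],o["wrist_force"],o["gripper_width"])
pickle.dump((c,o),open("pre.pkl","wb"))
g=cv2.cvtColor(c["frame"],cv2.COLOR_RGB2GRAY)
ctr=proj(c,[.5715,-.1305,.0902]);print(ctr)
cs,_=cv2.findContours((g<110).astype(np.uint8),cv2.RETR_LIST,cv2.CHAIN_APPROX_NONE)
k=min([k for k in cs if cv2.contourArea(k)>200],key=lambda k:np.hypot(*(k.reshape(-1,2).mean(0)-ctr)))
print(cv2.fitEllipse(k),cv2.boundingRect(k))
u,v=map(int,ctr);s=c["frame"][max(0,v-60):v+140,u-100:u+100,::-1];cv2.imwrite("pics/prec.png",cv2.resize(s,None,fx=3,fy=3,interpolation=cv2.INTER_CUBIC));print(u,max(0,v-60))
```

```text
23.0083 [ 0.47015779 -0.12960416  0.12500314] [ 0.56933892  0.02299664 -0.96301269] 0.009171335314363859
[320.39105892  39.23924187]
((319.7892150878906, 44.58561706542969), (52.03274154663086, 70.37574005126953), 2.7534289360046387) (294, 10, 54, 72)
320 0
```

View pics/prec.png

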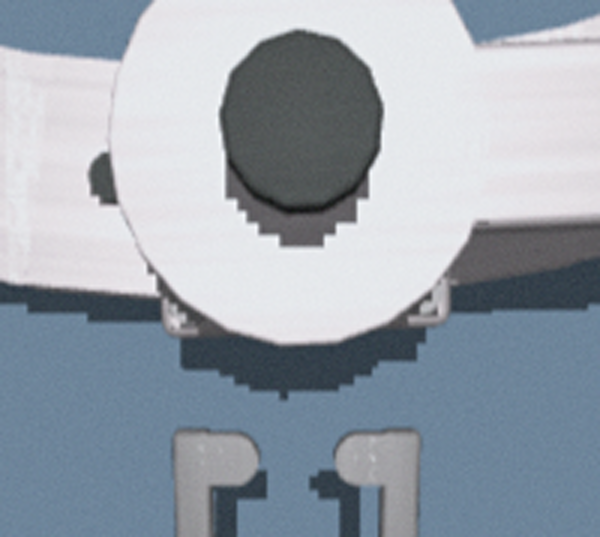

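The pin's centre is within 0.6 px of the prediction, and the clip is held straight below it in the image. The pin is about 0.8 mm off sideways, which I'll correct before feeling for the face.

Run:
```python
from h import *
x,y=.4965,-.1303
bot.servo_line([x,y,.125],velocity=.1)
bot.servo_line([x,y,.108],velocity=.08);bot.dwell(.25)
f0=get_obs()["wrist_force"];print(f0);z=.108
for i in range(24):
    z-=.0007
    bot.servo_line([x,y,z],velocity=.03)
    o=get_obs();f=o["wrist_force"]-f0
    print(round(o["time_s"],2),round(z,4),o["position"].round(4),f.round(2),o["ft_torque"].round(2))
    if f[2]>3: break
```

```text
[-0.22045361  0.12253916 -0.57950282]
24.29 0.1073 [ 0.4965 -0.1303  0.1074] [ 1.09  0.61 -1.21] [-0.02 -0.04 -0.04]
24.54 0.1066 [ 0.4964 -0.1303  0.1065] [ 0.38 -0.12 -0.21] [0.02 0.04 0.02]
24.79 0.1059 [ 0.4965 -0.1303  0.1058] [ 0.33  0.07 -1.15] [0.03 0.03 0.01]
25.04 0.1052 [ 0.4965 -0.1303  0.1051] [-0.22 -0.22  0.11] [-0.02 -0.   -0.03]
25.29 0.1045 [ 0.4965 -0.1303  0.1045] [ 0.67  0.13 -0.39] [-0.04 -0.   -0.04]
25.54 0.1038 [ 0.4965 -0.1303  0.1038] [ 0.14 -0.45 -0.29] [-0.02  0.    0.01]
25.79 0.1031 [ 0.4964 -0.1303  0.103 ] [0.53 0.97 0.59] [-0.04  0.05  0.  ]
26.04 0.1024 [ 0.4965 -0.1303  0.1024] [ 0.59 -0.35  0.1 ] [-0.01  0.   -0.01]
26.29 0.1017 [ 0.4965 -0.1303  0.1017] [1.59 0.34 0.21] [-0.04  0.07  0.01]
26.54 0.101 [ 0.4965 -0.1303  0.101 ] [ 0.04 -0.79 -0.24] [-0.01  0.05 -0.01]
26.79 0.1003 [ 0.4965 -0.1303  0.1002] [ 0.78  0.01 -0.19] [ 0.03 -0.01  0.03]
27.04 0.0996 [ 0.4966 -0.1303  0.0997] [-0.01 -0.43  1.29] [-0.01  0.   -0.02]
27.29 0.0989 [ 0.4966 -0.1304  0.0994] [-3.16 -0.91  8.11] [ 0.07  0.19 -0.01]
```

Run:
```python
from h import *
y,z=-.1303,.0998
x=.4966
bot.servo_line([x,y,z],velocity=.03);bot.dwell(.1)
f0=np.array([-.2,.1,-.6])
while x<.5290:
    o=get_obs()
    x+=.002 if x<.508 else .001
    bot.servo_line([x,y,z],velocity=.03)
    o=get_obs();f=o["wrist_force"]-f0
    print(round(o["time_s"],2),round(x,4),o["position"].round(4),f.round(1),round(o["gripper_width"],4))
    if np.linalg.norm(f)>20: break
```

```text
27.89 0.4986 [ 0.4987 -0.1303  0.0997] [ 0.6 -0.1  0.2] 0.0089
28.14 0.5006 [ 0.5008 -0.1303  0.0997] [0.3 0.2 0.3] 0.0088
28.39 0.5026 [ 0.5028 -0.1303  0.0998] [ 0.8 -0.7 -0.6] 0.009
28.64 0.5046 [ 0.5047 -0.1303  0.0998] [ 0.2  0.1 -0.1] 0.0093
28.89 0.5066 [ 0.5068 -0.1303  0.0998] [-0.5 -0.2 -0.7] 0.0091
29.14 0.5086 [ 0.5088 -0.1303  0.0998] [ 0.1  0.2 -0.7] 0.0089
29.39 0.5096 [ 0.5096 -0.1303  0.0998] [0.6 0.8 0.4] 0.0091
29.64 0.5106 [ 0.5107 -0.1303  0.0998] [-0.4 -0.3  0.1] 0.0092
29.89 0.5116 [ 0.5117 -0.1303  0.0998] [ 0.1 -0.2 -0.2] 0.0091
30.14 0.5126 [ 0.5127 -0.1303  0.0998] [ 0.9  0.6 -0.4] 0.0091
30.39 0.5136 [ 0.5134 -0.1302  0.0998] [-2.3  0.2  1. ] 0.0094
30.64 0.5146 [ 0.5136 -0.1302  0.0998] [-5.2 -0.7  5.5] 0.0091
30.89 0.5156 [ 0.5137 -0.1301  0.0998] [-8.7 -0.3  8.5] 0.0091
31.14 0.5166 [ 0.5139 -0.1301  0.0998] [-11.3  -1.2  11.5] 0.0094
31.39 0.5176 [ 0.5142 -0.1301  0.0998] [-15.   -1.1  15.6] 0.0093
```

Run:
```python
from h import *
f0=np.array([-.2,.1,-.6])
y,x=-.1303,.5176
for z in (.1003,.1008,.1013,.1018):
    bot.servo_line([x,y,z],velocity=.03)
    o=get_obs();f=o["wrist_force"]-f0
    print(round(o["time_s"],2),z,o["position"].round(4),f.round(1),o["ft_torque"].round(2),R.from_quat(o["orientation"]).apply([0,1,0]).round(3))
    if f[2]<7: break
c=snap("wrist","w_push")
cv2.imwrite("pics/pushc.png",cv2.resize(c["frame"][20:220,220:420,::-1],(600,600),interpolation=cv2.INTER_CUBIC))
```

```text
31.64 0.1003 [ 0.5145 -0.13    0.0999] [-12.4  -2.3   7.8] [-0.15  1.8  -0.02] [-0.006  0.001 -1.   ]
31.89 0.1008 [ 0.5145 -0.13    0.1   ] [-9.1 -0.4  4. ] [-0.15  1.62 -0.06] [-0.006  0.001 -1.   ]
```

View pics/pushc.png

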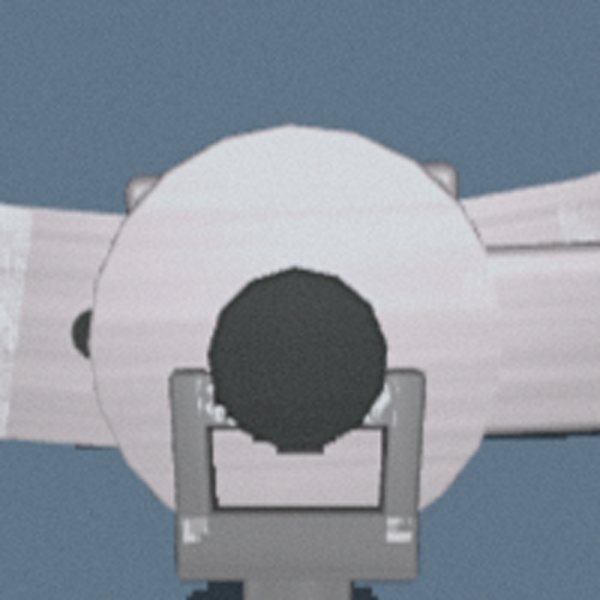

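The prongs straddle the pin symmetrically, with the lips under the head. I'll keep pushing and leave the vertical load small.

Run:
```python
from h import *
f0=np.array([-.2,.1,-.6])
y,x,z=-.1303,.5176,.1008
while x<.531:
    x+=.001
    bot.servo_line([x,y,z],velocity=.03)
    o=get_obs();f=o["wrist_force"]-f0
    print(round(o["time_s"],2),round(x,4),round(z,4),o["position"].round(4),f.round(1),round(o["gripper_width"],4))
    if f[2]>8: z+=.0005
    if f[2]<-3: z-=.0005
    if np.linalg.norm(f)>24: break
```

```text
32.19 0.5186 0.1008 [ 0.5152 -0.1299  0.1   ] [-11.2  -1.5   5.8] 0.0089
32.44 0.5196 0.1008 [ 0.516  -0.1299  0.1   ] [-12.   -0.7   6.6] 0.0093
32.69 0.5206 0.1008 [ 0.5171 -0.1299  0.1   ] [-12.   -0.8   6.3] 0.0093
32.94 0.5216 0.1008 [ 0.5187 -0.13    0.1   ] [-9.1  0.5  3.2] 0.0091
33.19 0.5226 0.1008 [ 0.5208 -0.1301  0.1001] [-5.1 -0.5 -0.7] 0.0089
33.44 0.5236 0.1008 [ 0.523  -0.1302  0.1005] [-2.3  0.2 -0.6] 0.0092
33.69 0.5246 0.1008 [ 0.5255 -0.1304  0.1011] [ 0.5  0.3 -1.2] 0.0094
33.94 0.5256 0.1008 [ 0.5264 -0.1304  0.1011] [ 2.   0.9 -1.2] 0.0093
34.19 0.5266 0.1008 [ 0.527  -0.1304  0.1009] [1.5 1.1 0.1] 0.009
34.44 0.5276 0.1008 [ 0.5278 -0.1303  0.1008] [ 1.2  0.5 -0.5] 0.009
34.69 0.5286 0.1008 [ 0.5286 -0.1303  0.1008] [ 1.5  0.2 -0.7] 0.0089
34.94 0.5296 0.1008 [ 0.5295 -0.1303  0.1007] [ 1.   0.2 -0.2] 0.0089
35.19 0.5306 0.1008 [ 0.5304 -0.1303  0.1007] [-0.8 -0.9 -0.1] 0.0094
35.44 0.5316 0.1008 [ 0.5307 -0.1302  0.1006] [-5.2 -0.3  2.6] 0.0092
```

It snapped: the push peaked at about 12 N, fell to zero, then the bridge came up against the pin. I'll ease off, release, retreat and check.

Run:
```python
from h import *
import pickle
bot.servo_line([.5303,-.1303,.0999],velocity=.03);bot.dwell(.2)
o=get_obs();print(o["position"],o["wrist_force"])
hand.move_gripper(.035)
bot.servo_line([.5303,-.1303,.16],velocity=.1)
bot.servo_line([.50,-.1303,.20],velocity=.15);bot.dwell(.2)
c=snap("wrist","w_end");snap("side","s_end");pickle.dump(c,open("end.pkl","wb"))
o=get_obs();print(o["time_s"],o["position"],o["wrist_force"],proj(c,[.5715,-.1305,.0902]))
s=cv2.imread("pics/s_end.png");s=cv2.resize(s[150:225,290:360],(373,400),interpolation=cv2.INTER_CUBIC)
w=cv2.imread("pics/w_end.png");w=cv2.resize(w[40:140,265:370],(420,400),interpolation=cv2.INTER_CUBIC)
cv2.imwrite("pics/endc.png",np.hstack([s,w]))
```

```text
[ 0.53042181 -0.13030731  0.09984957] [-0.56850697  0.28354413 -1.23187994]
37.7917 [ 0.50000779 -0.13018382  0.19929859] [-0.17060576 -0.31947252  0.01909375] [318.69574612 109.1957065 ]
```

View pics/endc.png

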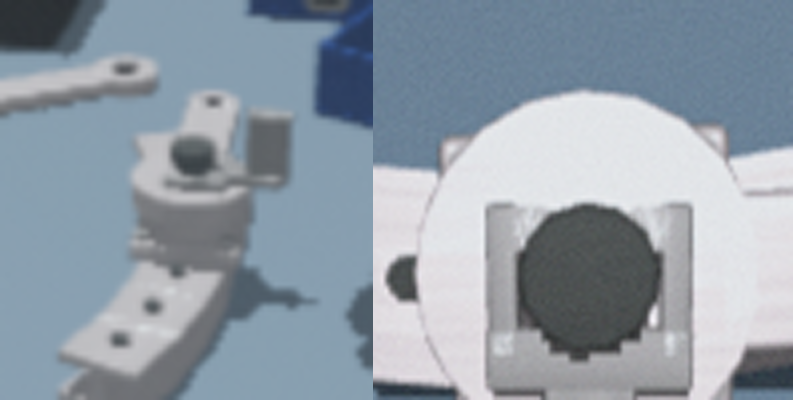

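Run:
```python
from h import *
import pickle
c=pickle.load(open("end.pkl","rb"))
F=lambda p,z: ray(c,(265+(p[0]-373)/4,40+p[1]/4),z)
A=F((487,205),.0772);B=F((691,205),.0772);C=F((488,388),.0772);D=F((690,388),.0772)
m=(A+B)/2;print(A,B,C,D,"seat",m-[.013,0,0], "pin",F((590,278),.0902), "len",(A-C)[:2])
w=np.arctan2(*((A+B-C-D)[1::-1]));print("yaw",w)
```

```text
[ 0.58451075 -0.11179128  0.0772    ] [ 0.58450716 -0.14966535  0.0772    ] [ 0.55114642 -0.11127425  0.0772    ] [ 0.55114302 -0.15019724  0.0772    ] seat [ 0.57150896 -0.13072832  0.0772    ] pin [ 0.57129145 -0.13089565  0.0902    ] len [ 0.03336433 -0.00051703]
yaw 0.00022255607495784272
```

Seat centre and pin axis agree to 0.3 mm, the clip lies flat, and the gripper is clear. Handing in.

Run:
```python
from h import *
from workcell import hand_in
o=get_obs();print(o["time_s"],o["wrist_force"]);print(hand_in())
```

```text
37.7917 [-0.17060576 -0.31947252  0.01909375]
the job is handed in; nothing more can be done
None
```

The pivot arm is seated, and the grey clip from the tray is snapped into the pin's groove and released. I handed the job in at about 38 s of the allowed 72 s; it gives no verdict.

- **Arm:** I pressed on the flat bar. It slid down about 9 mm at roughly 5 N, then stopped firmly. The press peaked at about 15 N at the wrist, and the side picture shows the groove above the hub. The face sits about 3 mm above nominal.
- **Clip:** I gripped it by its tab, felt for the face and pushed it in sideways. Early in the push the load reached about 22 N, because the clip was also bearing down on the face. I eased that off, and it went in at about 12 N. The push then dropped to zero as it snapped, until the bridge met the pin at about 5 N.
- **Last checks:** In the final wrist picture the seat centre and pin axis agree to about 0.3 mm, though the camera calibration is only good to about 2 mm. The clip lies flat under the pin head, and the wrist force was near zero with the gripper clear.
- **Not checked:** I took no final overhead picture of the bystanders. I saw no unexpected contact force in the readings I took.

No check failed or disagreed.

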